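# Clip a power board into its test fixture

### The job

Lift the red-knobbed spring clip on the test fixture until it stays up by itself, then take the blue board by its heat sink and slide it flat along the bed, between the rails and beneath the raised clip, until it is pressed gently but definitely home against the brass stop screw, without ramming it. Then guide the clip down onto the board, without letting it snap, so that it holds the board there, let go of everything, and leave the jar, spool and screwdriver where they are.

Things in the scene. Friction and masses are not known exactly. Their poses are not given: they have to be found in the camera images.
- fixture: Grey metal fixture, fixed: slick flat bed 285 x 90 mm, 15 mm high. Origin on the bench, 140 mm from its near end, 145 mm from the far end; x is the way the board slides in, z up. On the bed two steel rails 5 mm high, 54 mm apart, run from x = -20 to 45 mm; their flared mouth begins at x = -43 mm. The bed before it is free, to set the board down. Posts at x = 70 and 130 mm, 47 mm high.
- stop: Blue stop block on the bed, 22 mm wide, 13 mm high; origin: foot of its near face, fixture x = 56 mm. From this face a locked brass screw, flat tip 8 mm across, axis 4.5 mm above the bed, points at the board. Its tip is 11 to 35 mm before the face (fixture x = 21 to 45 mm), different each time and not measured: feel for it. A push of 5 N seats the board; over 12 N harms it.
- clip (a joint): Angle of the steel over-centre clip, hinge along the fixture's y: 0 = down on the empty bed (foot 1 mm above it), 0.70 rad = fully up. Its spring drives it away from 0.35 rad both ways: above it stays up, below it goes down. About 7 N at the knob moves it. On a board it rests near 0.06 rad, pressing with some 7 N; let go over 5 mm above the board it snaps down too hard.
- clip_knob (a point): Centre of the red knob on the clip's free end: a cylinder 16 mm in diameter, 16 mm long, axis along the fixture's y; pinch its two ends along that y, from above. With the clip at 0 it is 65 mm from the hinge towards fixture -x and 16 mm above it; it swings up and towards +x about the hinge. The rubber foot (12 x 18 mm) has its underside 39 mm below the knob's centre.
- clip_hinge (a point): Point on the clip's hinge axis, in the middle, 39 mm above the bench; axes as the fixture's.
- heatsink (a point): Centre of the finned heat sink, 24 (x) x 20 (y) x 30 mm high, on the board; pinch it along its y, from above. The board is a blue plate 100 x 50 x 5 mm, 0.1 to 0.16 kg in all; the heat sink's centre is 38 mm behind the plate's centre, 15 mm above the plate's top, 20 mm above its underside. x points to the nose (gold contacts), which goes in first; z up.
- board_nose (a point): Middle of the front edge face of the board, half-way up its thickness: 88 mm ahead (+x) of the heat sink's centre and 17.5 mm below it.
- jar: Bystander: small closed jar, 48 mm across, 50 mm high; origin at the centre of its underside.
- spool: Bystander: blue spool, 52 mm across, 40 mm high, standing; origin at the centre of its underside.
- driver: Bystander: screwdriver lying on the bench along its x.
There are look-alikes about, which are no part of the job. Of the things like the part that bears heatsink, leave any that is brown; of the rest the smaller one is meant.

How it is judged:
On the way, in this order (a step that is already met when the one before it is completed fails the run):
1. the clip is lifted (above 0.6 rad) while the board is still out of the fixture (value of joint clip above 0.6 rad and distance between board_nose and screw_tip above 0.03 m), for 0.2 s.
2. under the raised clip the board is pressed home against the stop screw with more than 2.5 N (value of joint clip above 0.5 rad and contact force between board and stop above 2.5 N and distance between board_nose and screw_tip below 0.0065 m), for 0.2 s.
At the end, for the whole second after the job is handed in: The board lies flat on the bed between the rails (in line within 0.08 rad), its nose within about 2 mm of the stop screw's tip, and the clip is down on it (below 0.10 rad) pressing with more than 2 N; board at rest and released (distance between board_nose and screw_tip below 0.0065 m and z of board_nose in the frame of fixture below 0.0195 m and angle between the x axis of board_nose and the x axis of fixture, either way round below 0.08 rad and value of joint clip below 0.1 rad and contact force between clip and board above 2 N and angle between heatsink's own z axis and vertical below 0.05 rad and linear speed of board below 0.01 m/s); the robot touches nothing.
It fails at once if the board is rammed into the stop (over 12 N) (contact force between board and stop above 12 N).
It fails at once if the clip is pressed onto the board with over 25 N (contact force between clip and board above 25 N).
It fails at once if the clip snaps down by itself (falls faster than 4 rad/s) (velocity of joint clip below -4 rad/s).
It fails at once if the jar, the spool or the screwdriver is moved over 20 mm (distance of any of jar, spool, driver from where it was at the start of the episode above 0.02 m).
It also fails if it takes over 72 s, if anything falls off the work surface, if the arm or the gripper's body presses on something with over 40 N, if the wrist force passes 120 N, or if a joint passes its speed limit or range.

### The arm

A 6-joint arm with a two-finger parallel gripper is mounted at the origin on the work surface. World frame = base frame: x ahead of the robot, y to its left, z up, the work surface at z = 0. Lengths are in m, angles in rad, forces in N, time in s.
With the tool pointing down it reaches from about 0.35 to 0.775 m from the base axis. Payload 5.5 kg.
Tool frame: the origin (TCP) lies between the finger pads; the fingertips stand 19 mm ahead of it and the grasp point (between the pads) is the TCP; z points along the fingers, x is the direction in which the jaws open and shut, and the axes are right-handed (so a half turn about z gives the same grasp; the last joint's range is limited). The gripper opens to 85 mm and grips with 20 to 120 N. Pads are 22 mm wide; open, the fingers measure 114 mm over their backs; the gripper's body (76 mm by 85 mm) begins 54 mm behind the grasp point. The pads swing forward as they close: fully open they stand 13 mm farther back than shut.
Start: joints at [1.034, 0.313, 0.046, 1.304, 0, 1.431], TCP at [0.222, 0.53, 0.25] pointing down, gripper open.
Joint ranges: [-2.76, 2.76], [-0.86, 1.69], [-1.03, 1.26], [-2.2, 2.34], [-1.47, 1.5], [-3.14, 3.14]. Speed limits (rad/s): [2.57, 2.57, 3.14, 3.14, 3.14, 3.14].

### API

Orientations are given as a unit quaternion [w, x, y, z].
In Python, from workcell import env gives the robot as it stands. The module is installed in compiled form; this text tells all that it offers.
- The arm moves only by the tool carry_out, never from a script. Its argument "steps" is a list of rows, each a list of 7 numbers: the gripper command: -1 is shut, 1 is fully open, values between are in proportion, then the shift along the tool's x, y, z in m, then the turn, a rotation vector about the tool's x, y, z in rad. A call has 1 to 20 rows; each row shifts and turns the commanded pose from where the row before left it, along the tool's axes as they then stand; what a row does not reach is not made up. A row lasts 1/8 s, in which the tool goes at most 62.5 mm and 10.7 degrees, less where a joint would pass 70% of its speed; a pose out of reach is approached as far as the arm can. A call with a gripper value outside its range is refused whole. The fingers move at their own pace and stop on an object; "grip_force" is the grip in N (left out, the last holds). Time passes only in rows, so rows that do not move let the fingers close. It gives the time, the measured TCP pose, the force and the opening at its end, in the units of the state.
- env.get_state(): the state, without advancing time (a new reading comes with each control period).
- env.read_camera(name): name is "scene" or "top"; returns a dict with "color" (480x640x3 uint8, red, green, blue), "K" (3x3 intrinsics, pixels), "R" (3x3) and "t" (3): a world point X has camera coordinates R X + t. Camera axes: x right, y down, z forward; pixel columns grow to the right and rows downward; lengths in m; the calibration is good to about 2 mm. A picture is of the moment at which its call begins. There is no depth.
- env.hand_in(): hands the job in, once; it reports no verdict.
The state is a dict: "clock": time; "joint_pos": joint angles; "qvel": joint speeds; "tau": joint torques, N m; "tcp_pos": TCP position; "orientation": TCP orientation; "wrist_force": force on the tool from outside, world axes, zero at the start; "ft_torque": the same for the moment, N m; "finger_gap": finger opening in m.
Only numpy, scipy, OpenCV 4.12 (cv2) and the standard library are available. Lean on these libraries where they do the work, as an engineer would, in place of code of your own. Each camera call takes 0.05 s, during which the arm holds its last target. There are 200 camera calls.

## Working session

There is one attempt and no reset: what is moved stays moved. The work goes in short steps, Python scripts to look and compute and a tool call to move; the robot and the scene stay as the last step left them, time stands still between calls to the robot, and variables do not carry over. Pictures are saved under pics/ and viewed, about 8 in all and at most 12, crops included, and the job is handed in when it is done.

Besides the shell and the picture viewer there is one more tool, called after "Call:" in YAML: its name, and indented under it one key for each argument. carry_out: Moves the arm, as the interface text tells. Its arguments: {"type":"object","properties":{"steps":{"type":"array","items":{"type":"array","items":{"type":"number"}}},"grip_force":{"type":"number"}},"required":["steps"]}

```bash
mkdir -p pics
cat > h.py <<'E'
import numpy as np, cv2
from workcell import env
def grab(n,f):
    c=env.read_camera(n); cv2.imwrite(f,c['color'][:,:,::-1]); np.savez('cam_%s.npz'%n,**{k:c[k] for k in 'KRt'}); return c
def cam(n): d=np.load('cam_%s.npz'%n); return d['K'],d['R'],d['t']
def proj(n,X):
    K,R,t=cam(n); p=K@(R@np.asarray(X,float)+t.ravel()); return p[:2]/p[2]
def ray(n,uv):
    K,R,t=cam(n); d=R.T@np.linalg.solve(K,[*uv,1.]); return -R.T@t.ravel(), d/np.linalg.norm(d)
def atz(n,uv,z):
    o,d=ray(n,uv); return o+d*(z-o[2])/d[2]
def tri(a,b):
    (o1,d1),(o2,d2)=ray('scene',a),ray('top',b)
    s=np.linalg.lstsq(np.c_[d1,-d2],o2-o1,rcond=None)[0]
    p,q=o1+s[0]*d1,o2+s[1]*d2
    return (p+q)/2, np.linalg.norm(p-q)
E
python3 - <<'E'
from h import *
for n in('scene','top'):
    c=grab(n,'pics/%s0.png'%n); print(n,c['K'].round(1).tolist(),(-c['R'].T@c['t'].ravel()).round(3),c['R'].round(2).tolist())
s=env.get_state(); print({k:np.round(v,3).tolist() for k,v in s.items()})
E
```

```text
scene [[477.6, 0.0, 312.0], [0.0, 477.6, 245.1], [0.0, 0.0, 1.0]] [ 1.017 -0.123  0.811] [[0.3, 0.95, 0.01], [0.84, -0.26, -0.49], [-0.46, 0.15, -0.87]]
top [[505.8, 0.0, 326.3], [0.0, 505.8, 233.6], [0.0, 0.0, 1.0]] [0.421 0.022 1.142] [[0.02, -1.0, -0.0], [-0.99, -0.02, -0.15], [0.15, 0.01, -0.99]]
{'clock': 0.1, 'joint_pos': [1.034, 0.314, 0.045, 1.304, -0.0, 1.431], 'qvel': [-0.001, -0.003, 0.004, 0.001, -0.0, -0.003], 'tau': [0.003, -48.173, 29.924, 0.013, -0.0, -0.0], 'tcp_pos': [0.222, 0.53, 0.25], 'orientation': [0.0, 0.833, 0.554, -0.001], 'wrist_force': [1.09, -0.185, 0.552], 'ft_torque': [0.008, -0.004, 0.059], 'finger_gap': 0.086}
```

View pics/scene0.png

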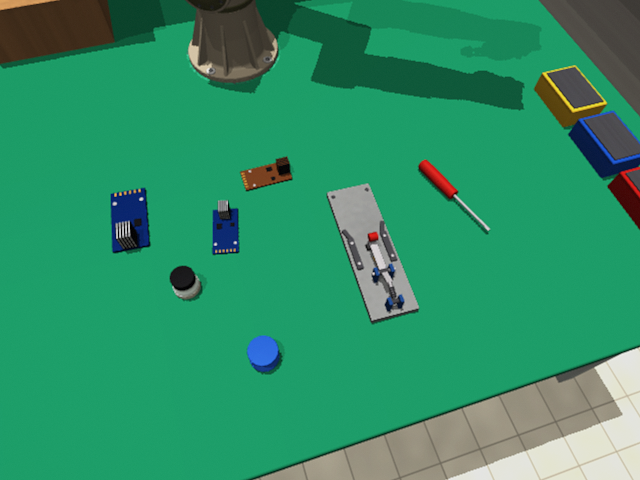

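View pics/top0.png

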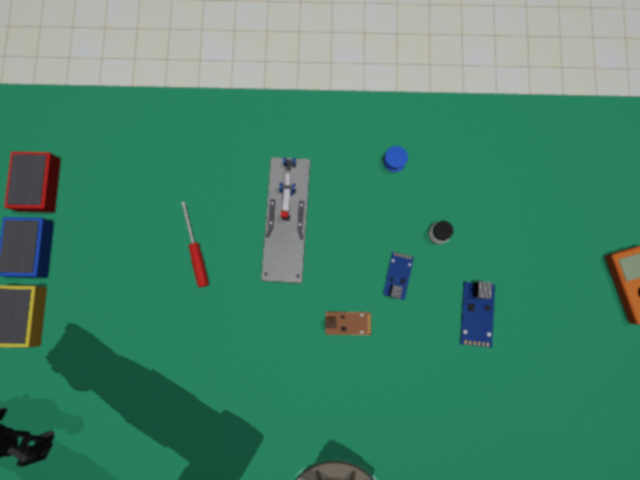

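Candidates: the large blue board at scene (130,220) / top (478,313), the brown board at scene (266,174) / top (348,323), and the small blue board at scene (225,228) / top (398,276). The small blue one is meant, because brown is excluded and it is the smaller of the two blue ones. The clip knob is at scene (374,237), top (286,214). I'll confirm this in enlarged crops.

Run:
```python
from h import *
s=cv2.imread('pics/scene0.png');t=cv2.imread('pics/top0.png')
def cr(im,x,y,w,h,k): return cv2.resize(im[y:y+h,x:x+w],None,fx=k,fy=k,interpolation=cv2.INTER_CUBIC)
# board: scene 200..260 x 195..260 ; top 370..430
a=cr(s,200,193,66,66,6); b=cr(t,368,243,66,66,6)
cv2.imwrite('pics/c_board.png',np.hstack([a,b]))
a=cr(s,320,180,100,145,4); b=cr(t,255,150,62,145,4)
cv2.imwrite('pics/c_fix.png',np.hstack([a,b]))
```

```text
(no output)
```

View pics/c_board.png

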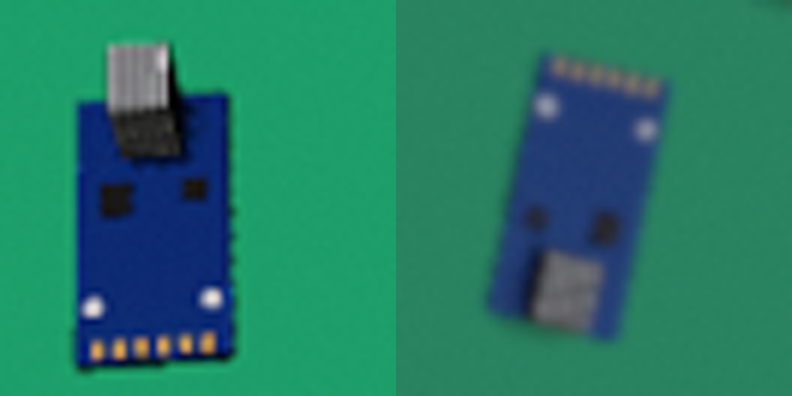

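View pics/c_fix.png

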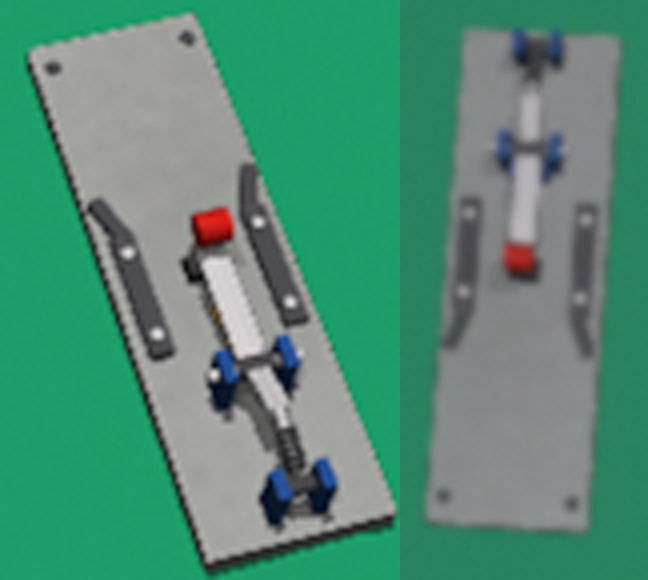

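The crops confirm the small blue board. It has its heat sink towards the robot and its gold contacts pointing away. Next I'll fit the poses using both views.

Run:
```python
from h import *
from scipy.optimize import least_squares
S=lambda p,x,y,k:((np.array(p,float)+.5)/k-.5+[x,y])
fs=lambda p:S(p,320,180,4); ft=lambda p:S(p,255,150,4)
bs=lambda p:S(p,200,193,6); bt=lambda p:S(p,368,243,6)
for nm,a,b in [('holeL',(53,68),(42,496)),('holeR',(187,38),(172,504)),('rL1',(128,253),(63,292)),('rL2',(157,334),(69,213)),('rR1',(258,222),(180,298)),('rR2',(290,302),(186,219)),('cornL',(28,52),(28,522)),('cornR',(193,14),(188,530)),('farR',(395,517),(220,36)),('farL',(207,562),(62,30)),('knob',(213,227),(119,258))]:
    p,e=tri(fs(a),ft(b)); print(nm,p.round(4),round(e,4))
for nm,a,b in [('hsTop',(138.5,77),(174,290)),('hole1',(93,308),(150,107)),('hole2',(211,298),(250,130)),('TL',(78,103),(224,342)),('TR',(228,95),(94,315)),('NR',(233,352),(142,55)),('NL',(79,362),(276,80))]:
    p,e=tri(bs(a),bt(b)); print(nm,p.round(4),round(e,4))
def fit(pts,x0):
    def r(q):
        c,s=np.cos(q[2]),np.sin(q[2]); o=[]
        for n,uv,X in pts: o+=list(proj(n,[q[0]+c*X[0]-s*X[1],q[1]+s*X[0]+c*X[1],X[2]])-uv)
        return o
    f=least_squares(r,x0); print('fit',f.x.round(4),'rms',np.sqrt(np.mean(f.fun**2)).round(2)); print(f.fun.round(1).reshape(-1,2).tolist()); return f.x
z=.015
# fixture +y (left looking along +x): 
pts=[]
for a,b,X in [((28,52),(28,522),(-.14,.045,z)),((193,14),(188,530),(-.14,-.045,z)),((395,517),(220,36),(.145,-.045,z)),((207,562),(62,30),(.145,.045,z))]:
    pts+=[('scene',fs(a),X),('top',ft(b),X)]
# check which side is left
q=fit(pts,[.5,.05,0])
pts=[]; w=.025;zt=.005
for a,b,X in [((78,103),(224,342),(-.05,-w,zt)),((228,95),(94,315),(-.05,w,zt)),((233,352),(142,55),(.05,w,zt)),((79,362),(276,80),(.05,-w,zt))]:
    pts+=[('scene',bs(a),X),('top',bt(b),X)]
q=fit(pts,[.45,-.12,0]); c,s=np.cos(q[2]),np.sin(q[2]); print('heatsink',q[0]-.038*c,q[1]-.038*s)
```

```text
holeL [ 0.4965  0.1314 -0.0022] 0.0693
holeR [0.5113 0.1213 0.0405] 0.069
rL1 [6.129e-01 1.273e-01 3.000e-04] 0.0629
rL2 [6.589e-01 1.257e-01 1.000e-04] 0.0632
rR1 [0.6236 0.1169 0.046 ] 0.0623
rR2 [0.6679 0.1146 0.0483] 0.062
cornL [ 0.4813  0.131  -0.0045] 0.0851
cornR [0.5008 0.1188 0.0497] 0.0851
farR [0.7759 0.1055 0.0606] 0.0805
farL [ 0.7697  0.1235 -0.0139] 0.0879
knob [0.6319 0.1234 0.0497] 0.0022
hsTop [ 0.4703 -0.1261  0.0311] 0.0019
hole1 [ 0.5377 -0.14    0.0035] 0.0369
hole2 [ 0.536  -0.14    0.0035] 0.0388
TL [ 4.529e-01 -1.483e-01  3.000e-04] 0.003
TR [ 0.462  -0.0998 -0.0033] 0.0039
NR [ 0.56   -0.1191 -0.0024] 0.0002
NL [ 0.5513 -0.1679  0.0021] 0.0025
fit [ 0.6275  0.1226 -0.0208] rms 22.93
[[40.0, -11.1], [0.1, -0.3], [-43.0, 8.2], [0.5, -0.6], [-45.9, 10.2], [-1.1, -0.7], [48.5, -14.3], [-0.5, -0.9]]
fit [ 0.5081 -0.1333 -0.1985] rms 0.84
[[-0.8, -0.8], [-0.5, -0.8], [-0.9, -1.5], [-0.8, -1.2], [-0.1, -1.0], [0.2, -1.3], [-0.7, -0.3], [-0.5, -0.6]]
heatsink 0.47088145911695756 -0.12581555186084614
```

```bash
cat > m.py <<'E'
from h import *
from scipy.optimize import least_squares
S=lambda p,x,y,k:((np.array(p,float)+.5)/k-.5+[x,y])
fs=lambda p:S(p,320,180,4); ft=lambda p:S(p,255,150,4)
E
python3 - <<'E'
from m import *
for nm,b,a in [('holeL',(42,496),(187,38)),('holeR',(172,504),(53,68)),('rL1',(63,292),(258,222)),('rL2',(69,213),(290,302)),('rR1',(180,298),(128,253)),('rR2',(186,219),(157,334)),('cL',(28,522),(193,14)),('cR',(188,530),(28,52)),('fL',(62,30),(395,517)),('fR',(220,36),(207,562)),('knob',(119,258),(213,227))]:
    p,e=tri(fs(a),ft(b)); print(nm,p.round(4),round(e,4))
z=.015; pts=[]
for b,a,X in [((28,522),(193,14),(-.14,.045,z)),((188,530),(28,52),(-.14,-.045,z)),((62,30),(395,517),(.145,.045,z)),((220,36),(207,562),(.145,-.045,z))]:
    pts+=[('scene',fs(a),X),('top',ft(b),X)]
def r(q):
    c,s=np.cos(q[2]),np.sin(q[2]); o=[]
    for n,uv,X in pts: o+=list(proj(n,[q[0]+c*X[0]-s*X[1],q[1]+s*X[0]+c*X[1],X[2]])-uv)
    return o
f=least_squares(r,[.63,.12,-.02]); print(f.x,f.fun.round(1).reshape(-1,2).tolist())
c,s=np.cos(f.x[2]),np.sin(f.x[2])
for X in (.07-.065,.13-.065): print('knob pred for hinge x',X+.065,f.x[0]+c*X,f.x[1]+s*X)
E
```

```text
holeL [0.5029 0.1647 0.0097] 0.001
holeR [0.5003 0.0923 0.0098] 0.002
rL1 [0.6182 0.1571 0.0148] 0.0012
rL2 [0.6637 0.1553 0.0154] 0.0009
rR1 [0.6161 0.0909 0.0155] 0.0014
rR2 [0.6615 0.0888 0.0167] 0.0014
cL [0.4885 0.1728 0.0084] 0.0025
cR [0.4861 0.0833 0.0084] 0.0027
fL [0.7747 0.1642 0.0036] 0.0011
fR [0.7713 0.0726 0.0107] 0.001
knob [0.6319 0.1234 0.0497] 0.0022
[ 0.62880083  0.12189933 -0.03610493] [[-0.3, -1.0], [-0.5, -1.3], [-1.0, -1.2], [-0.1, -0.9], [0.5, -1.7], [0.8, -1.6], [-0.3, -0.3], [0.1, -0.9]]
knob pred for hinge x 0.07 0.6337975730130321 0.12171883999111877
knob pred for hinge x 0.13 0.6937584702811067 0.11955301478870571
```

Rail and corner heights triangulate about 5 mm low in both views (calibration bias). They match the text otherwise, so I'll use the text heights. Fixture origin is about (0.629, 0.122) with yaw -0.036. The heat sink is at about (0.471, -0.126) with yaw -0.199. First I'll align the tool with the fixture and move above the knob.

Call:
carry_out:
  steps:
    - [0,0,0,0,0,0,-0.18]
    - [0,0,0,0,0,0,-0.181]
    - [0,-0.0327,0.03545,0.0083,0,0,0]
    - [0,-0.0327,0.03545,0.0083,0,0,0]
    - [0,-0.0327,0.03545,0.0083,0,0,0]
    - [0,-0.0327,0.03545,0.0083,0,0,0]
    - [0,-0.0327,0.03545,0.0083,0,0,0]
    - [0,-0.0327,0.03545,0.0083,0,0,0]
    - [0,-0.0327,0.03545,0.0083,0,0,0]
    - [0,-0.0327,0.03545,0.0083,0,0,0]
    - [0,-0.0327,0.03545,0.0083,0,0,0]
    - [0,-0.0327,0.03545,0.0083,0,0,0]
    - [0,-0.0327,0.03545,0.0083,0,0,0]
    - [0,-0.0327,0.03545,0.0083,0,0,0]
    - [0,0,0,0,0,0,0]
    - [0,0,0,0,0,0,0]
  grip_force: 30

```text
clock: 2.1
tcp_pos: [0.6326, 0.123, 0.15]
orientation: [-0.001, 0.72, 0.694, -0.001]
wrist_force: [-1.0, 1.1, -0.2]
finger_gap: 0.0427
```

Call:
carry_out:
  steps:
    - [0,0,0,0.03,0,0,0]
    - [0,0,0,0.03,0,0,0]
    - [0,0,0,0.02,0,0,0]
    - [0,0,0,0.01,0,0,0]
    - [0,0,0,0,0,0,0]
    - [-0.4,0,0,0,0,0,0]
    - [-0.6,0,0,0,0,0,0]
    - [-0.8,0,0,0,0,0,0]
    - [-1,0,0,0,0,0,0]
    - [-1,0,0,0,0,0,0]
    - [-1,0,0,0,0,0,0]

```text
clock: 3.48
tcp_pos: [0.634, 0.1231, 0.0619]
orientation: [0.0, 0.72, 0.694, 0.001]
wrist_force: [-1.4, 0.9, 5.9]
finger_gap: 0.0151
```

Run:
```python
from h import *
c=grab('scene','pics/s1.png'); im=cv2.imread('pics/s1.png'); cv2.imwrite('pics/s1c.png',cv2.resize(im[150:340,290:450],None,fx=3,fy=3))
```

```text
(no output)
```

View pics/s1c.png

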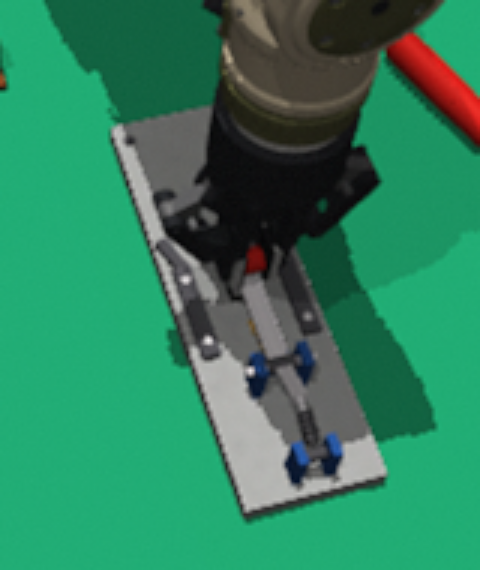

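The picture shows the jaws holding the red knob's ends, with a gap of 15 mm. Now I'll lift it along its arc.

Call:
carry_out:
  steps:
    - [-1,0,0.0009,-0.0032,0,0,0]
    - [-1,0,0.001,-0.0032,0,0,0]
    - [-1,0,0.0012,-0.0031,0,0,0]
    - [-1,0,0.0013,-0.0031,0,0,0]
    - [-1,0,0.0015,-0.003,0,0,0]
    - [-1,0,0.0016,-0.0029,0,0,0]
    - [-1,0,0.0018,-0.0028,0,0,0]
    - [-1,0,0.0019,-0.0027,0,0,0]
    - [-1,0,0.0021,-0.0026,0,0,0]
    - [-1,0,0.0022,-0.0025,0,0,0]
    - [-1,0,0.0023,-0.0024,0,0,0]
    - [-1,0,0.0025,-0.0023,0,0,0]
    - [-1,0,0.0025,-0.0021,0,0,0]
    - [-1,0,0.0025,-0.002,0,0,0]
    - [-1,0,0,0,0,0,0]

```text
clock: 5.4
tcp_pos: [0.6597, 0.1221, 0.0994]
orientation: [0.001, 0.72, 0.694, 0.001]
wrist_force: [0.4, 2.1, 4.3]
finger_gap: 0.0149
```

Call:
carry_out:
  steps:
    - [-0.5,0,0,0,0,0,0]
    - [-0.2,0,0,0,0,0,0]
    - [0,0,0,0,0,0,0]
    - [0,0,0,0,0,0,0]
    - [0,0,-0.005,-0.03,0,0,0]
    - [0,0,-0.01,-0.04,0,0,0]
    - [0,0,-0.05,0,0,0,0]
    - [0,0,-0.055,0,0,0,0]
    - [0,0,0,0,0,0,0.162]
    - [0,0,0,0,0,0,0]

```text
clock: 6.65
tcp_pos: [0.5384, 0.1264, 0.1691]
orientation: [0.0, 0.773, 0.635, 0.0]
wrist_force: [0.4, -0.7, 0.5]
finger_gap: 0.0426
```

Run:
```python
from h import *
c=grab('scene','pics/s2.png'); im=cv2.imread('pics/s2.png'); c=grab('top','pics/t2.png'); t=cv2.imread('pics/t2.png')
a=cv2.resize(im[200:330,320:430],None,fx=4,fy=4,interpolation=2); b=cv2.resize(t[150:280,245:320],None,fx=4,fy=4,interpolation=2)
cv2.imwrite('pics/s2c.png',np.hstack([a,b]))
```

```text
(no output)
```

View pics/s2c.png

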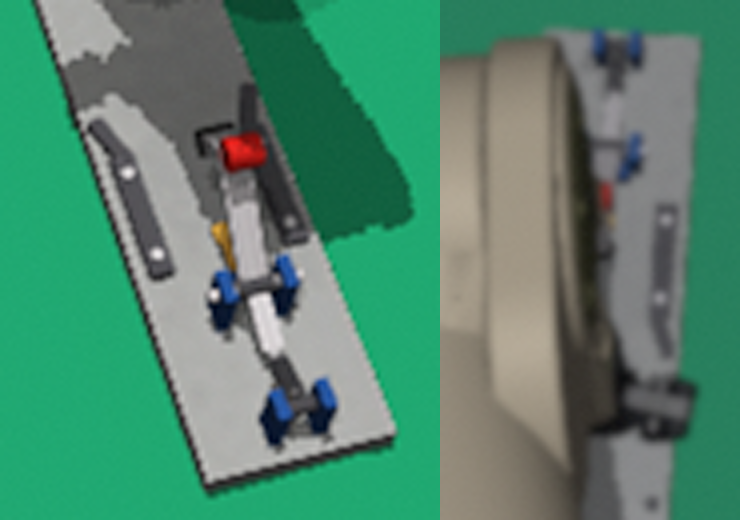

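The clip stays up. The brass screw tip is visible at crop (218,226), which is scene (374.5,256.5). Next I'll move over the heat sink.

Call:
carry_out:
  steps:
    - [0,-0.0522,-0.0035,0,0,0,0.004]
    - [0,-0.0522,-0.0035,0,0,0,0]
    - [0,-0.0522,-0.0035,0,0,0,0]
    - [0,-0.0522,-0.0036,0.03,0,0,0]
    - [0,-0.052,-0.0036,0.03,0,0,0]
    - [0,0,0,0,0,0,0]
    - [0,0,0,0,0,0,0]

```text
clock: 7.62
tcp_pos: [0.47, -0.1261, 0.1088]
orientation: [-0.0, 0.775, 0.632, 0.0]
wrist_force: [-0.3, -0.0, 0.3]
finger_gap: 0.0427
```

Run:
```python
from h import *
o=np.array([.6288,.1229]); y=-.036; c,s=np.cos(y),np.sin(y)
f=lambda p:np.array([[c,s],[-s,c]])@(p[:2]-o)
for uv in [(372.8,255.5),(374.3,256),(375.8,256.5)]: print('tip',f(atz('scene',uv,.0195)).round(4),f(atz('scene',uv,.0235)).round(4))
print('knob',f(atz('scene',(380.7,237.7),.093)).round(4))
print(env.get_state()['tcp_pos'])
```

```text
tip [ 0.0269 -0.0027] [ 0.0288 -0.0038]
tip [ 0.0287 -0.0003] [ 0.0305 -0.0015]
tip [0.0304 0.0021] [0.0323 0.0009]
knob [0.0318 0.0007]
[ 0.47004625 -0.12608653  0.10875784]
```

The tip is at about fixture x = 29 mm, which gives a rough expectation. Now I'll grasp the heat sink.

Call:
carry_out:
  steps:
    - [0,0,0,0.03,0,0,0]
    - [0,0,0,0.025,0,0,0]
    - [0,0,0,0.015,0,0,0]
    - [0,0,0,0.008,0,0,0]
    - [0,0,0,0,0,0,0]
    - [-0.3,0,0,0,0,0,0]
    - [-0.5,0,0,0,0,0,0]
    - [-0.7,0,0,0,0,0,0]
    - [-1,0,0,0,0,0,0]
    - [-1,0,0,0,0,0,0]
    - [-1,0,0,0,0,0,0]
  grip_force: 40

```text
clock: 9.0
tcp_pos: [0.47, -0.1259, 0.0314]
orientation: [0.001, 0.775, 0.632, 0.001]
wrist_force: [-0.7, 0.6, 5.6]
finger_gap: 0.0189
```

Call:
carry_out:
  steps:
    - [-1,0,0,-0.01,0,0,0]
    - [-1,0,0,-0.02,0,0,0]
    - [-1,0,0,-0.04,0,0,0]
    - [-1,0.0423,-0.0044,0,0,0,0]
    - [-1,0.0423,-0.0044,0,0,0,0]
    - [-1,0.0423,-0.0044,0,0,0,0]
    - [-1,0.0423,-0.0044,0,0,0,0]
    - [-1,0.0423,-0.0044,0,0,0,0]
    - [-1,0.0423,-0.0045,0,0,0,0]
    - [-1,0,0,0,0,0,-0.1665]
    - [-1,0,0,0.025,0,0,0]
    - [-1,0,0,0,0,0,0]
    - [-1,0,0,0,0,0,0]

```text
clock: 10.62
tcp_pos: [0.4942, 0.1282, 0.0761]
orientation: [-0.0, 0.72, 0.694, -0.0]
wrist_force: [-0.1, -0.1, -1.6]
finger_gap: 0.0191
```

Run:
```python
from h import *
c=grab('scene','pics/s3.png'); im=cv2.imread('pics/s3.png')
cv2.imwrite('pics/s3c.png',cv2.resize(im[150:330,290:430],None,fx=4,fy=4,interpolation=2)[:, :])
```

```text
(no output)
```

View pics/s3c.png

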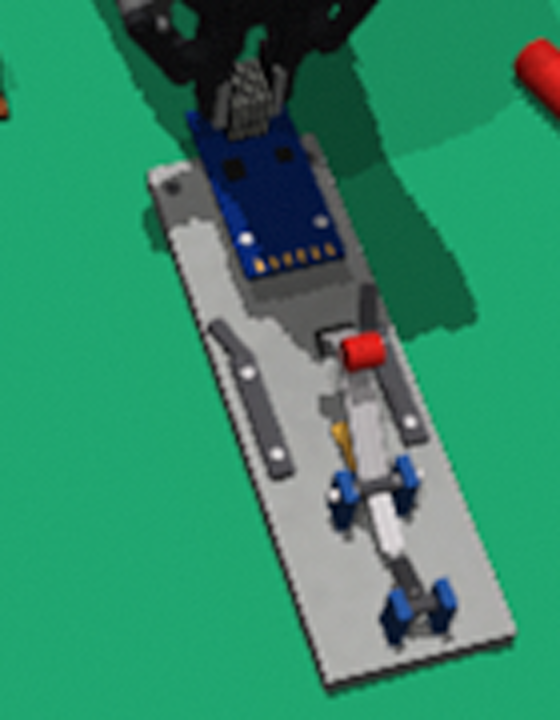

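Run:
```python
from h import *
o=np.array([.629,.1232]); y=-.036; c,s=np.cos(y),np.sin(y)
f=lambda p:np.array([[c,s],[-s,c]])@(p[:2]-o)
P=lambda p:((p[0]+.5)/4-.5+290,(p[1]+.5)/4-.5+150)
for nm,p,z in [('NR',(249,274),.0497),('NL',(345,256),.0497),('TR',(188,113),.0497),('bedR',(150,175),.015),('bedFL',(516,633),.015),('bedFR',(328,686),.015),('knob',(364,352),.093),('rR1',(248,372),.02),('rR2',(278,454),.02)]: print(nm,f(atz('scene',P(p),z)).round(4))
```

```text
NR [-0.0449 -0.0239]
NL [-0.0426  0.0232]
TR [-0.1424 -0.0243]
bedR [-0.1346 -0.0448]
bedFL [0.1459 0.0428]
bedFR [ 0.1474 -0.0462]
knob [0.0314 0.0003]
rR1 [-0.0098 -0.033 ]
rR2 [ 0.0355 -0.0329]
```

The board hangs level and in line, with its nose near fixture x = -45 mm. Now I'll lower it.

Call:
carry_out:
  steps:
    - [-1,0,0,0.015,0,0,0]
    - [-1,0,0,0.008,0,0,0]
    - [-1,0,0,0.003,0,0,0]
    - [-1,0,0,0.0015,0,0,0]
    - [-1,0,0,0.001,0,0,0]
    - [-1,0,0,0,0,0,0]
    - [-1,0,0,0,0,0,0]

```text
clock: 11.55
tcp_pos: [0.4944, 0.1283, 0.0473]
orientation: [0.0, 0.719, 0.695, 0.0]
wrist_force: [-0.2, -0.4, -1.2]
finger_gap: 0.0192
```

Call:
carry_out:
  steps:
    - [-1,0,0,0.0006,0,0,0]
    - [-1,0,0,0.0004,0,0,0]
    - [-1,0,0,0,0,0,0]
    - [-1,0,0,0,0,0,0]

```text
clock: 12.05
tcp_pos: [0.4943, 0.1284, 0.0464]
orientation: [0.0, 0.719, 0.695, 0.0]
wrist_force: [-1.4, -0.4, 4.4]
finger_gap: 0.0194
```

It's down on the bed, pressing with about 5 N. I'll start sliding.

Call:
carry_out:
  steps:
    - [-1,0,0.002,-0.0003,0,0,0.001]
    - [-1,0,0.004,0,0,0,0.001]
    - [-1,0,0.004,0,0,0,0]
    - [-1,0,0.004,0,0,0,0]
    - [-1,0,0.004,0,0,0,0]
    - [-1,0,0.004,0,0,0,0]
    - [-1,0,0.004,0,0,0,0]
    - [-1,0,0.004,0,0,0,0]
    - [-1,0,0,0,0,0,0]
    - [-1,0,0,0,0,0,0]

```text
clock: 13.3
tcp_pos: [0.5248, 0.1272, 0.0465]
orientation: [0.0, 0.72, 0.694, 0.0]
wrist_force: [1.0, -0.2, 2.1]
finger_gap: 0.0195
```

Call:
carry_out:
  steps:
    - [-1,0,0.003,0,0,0,0]
    - [-1,0,0.003,0,0,0,0]
    - [-1,0,0.003,0,0,0,0]
    - [-1,0,0.003,0,0,0,0]
    - [-1,0,0.003,0,0,0,0]
    - [-1,0,0.003,0,0,0,0]
    - [-1,0,0.003,0,0,0,0]
    - [-1,0,0.003,0,0,0,0]
    - [-1,0,0.003,0,0,0,0]
    - [-1,0,0.002,0,0,0,0]
    - [-1,0,0,0,0,0,0]
    - [-1,0,0,0,0,0,0]

```text
clock: 14.8
tcp_pos: [0.5537, 0.1261, 0.0464]
orientation: [0.0, 0.72, 0.694, 0.0]
wrist_force: [0.6, -0.1, 2.4]
finger_gap: 0.0194
```

Call:
carry_out:
  steps:
    - [-1,0,0.001,0,0,0,0]
    - [-1,0,0.001,0,0,0,0]
    - [-1,0,0.001,0,0,0,0]
    - [-1,0,0.001,0,0,0,0]
    - [-1,0,0.001,0,0,0,0]
    - [-1,0,0,0,0,0,0]

```text
clock: 15.55
tcp_pos: [0.5579, 0.126, 0.0465]
orientation: [-0.0, 0.72, 0.694, -0.0]
wrist_force: [-1.3, 0.6, 5.1]
finger_gap: 0.019
```

Call:
carry_out:
  steps:
    - [-1,0,0.0005,0,0,0,0]
    - [-1,0,0.0005,0,0,0,0]
    - [-1,0,0.0005,0,0,0,0]
    - [-1,0,0.0005,0,0,0,0]
    - [-1,0,0,0,0,0,0]

```text
clock: 16.18
tcp_pos: [0.5598, 0.1259, 0.0464]
orientation: [-0.0, 0.72, 0.694, -0.0]
wrist_force: [-0.9, -0.4, 5.1]
finger_gap: 0.0193
```

Call:
carry_out:
  steps:
    - [-1,0,0.0003,-0.0002,0,0,0]
    - [-1,0,0.0003,0,0,0,0]
    - [-1,0,0.0003,0,0,0,0]
    - [-1,0,0.0003,0,0,0,0]
    - [-1,0,0.0003,0,0,0,0]
    - [-1,0,0,0,0,0,0]

```text
clock: 16.92
tcp_pos: [0.5617, 0.1258, 0.0465]
orientation: [-0.0, 0.72, 0.694, -0.0]
wrist_force: [-1.5, 0.5, 1.3]
finger_gap: 0.0193
```

Call:
carry_out:
  steps:
    - [-1,0,0.0003,0,0,0,0]
    - [-1,0,0.0003,0,0,0,0]
    - [-1,0,0.0003,0,0,0,0]
    - [-1,0,0.0003,0,0,0,0]
    - [-1,0,0,0,0,0,0]

```text
clock: 17.55
tcp_pos: [0.5629, 0.1257, 0.0465]
orientation: [-0.0, 0.72, 0.694, 0.0]
wrist_force: [0.8, -0.8, -0.3]
finger_gap: 0.0193
```

Call:
carry_out:
  steps:
    - [-1,0,0.0003,0,0,0,0]
    - [-1,0,0.0003,0,0,0,0]
    - [-1,0,0.0003,0,0,0,0]
    - [-1,0,0.0003,0,0,0,0]
    - [-1,0,0,0,0,0,0]

```text
clock: 18.18
tcp_pos: [0.5641, 0.1257, 0.0466]
orientation: [-0.0, 0.72, 0.694, 0.0]
wrist_force: [0.1, 0.7, -1.0]
finger_gap: 0.0191
```

Call:
carry_out:
  steps:
    - [-1,0,0.0003,0.0003,0,0,0]
    - [-1,0,0.0003,0,0,0,0]
    - [-1,0,0.0003,0,0,0,0]
    - [-1,0,0.0003,0,0,0,0]
    - [-1,0,0,0,0,0,0]

```text
clock: 18.8
tcp_pos: [0.5653, 0.1257, 0.0464]
orientation: [0.0, 0.72, 0.694, 0.0]
wrist_force: [-1.8, -0.6, 2.2]
finger_gap: 0.0191
```

Call:
carry_out:
  steps:
    - [-1,0,0.0003,0,0,0,0]
    - [-1,0,0.0003,0,0,0,0]
    - [-1,0,0.0003,0,0,0,0]
    - [-1,0,0,0,0,0,0]

```text
clock: 19.3
tcp_pos: [0.5662, 0.1257, 0.0464]
orientation: [0.0, 0.72, 0.694, 0.0]
wrist_force: [-1.1, -0.4, 4.1]
finger_gap: 0.0192
```

Call:
carry_out:
  steps:
    - [-1,0,0.0003,0,0,0,0]
    - [-1,0,0.0003,0,0,0,0]
    - [-1,0,0.0003,0,0,0,0]
    - [-1,0,0.0003,0,0,0,0]
    - [-1,0,0,0,0,0,0]

```text
clock: 19.92
tcp_pos: [0.5671, 0.1257, 0.0465]
orientation: [-0.0, 0.72, 0.694, -0.0]
wrist_force: [-3.3, 0.4, 5.9]
finger_gap: 0.0191
```

Call:
carry_out:
  steps:
    - [-1,0,0.0002,0,0,0,0]
    - [-1,0,0,0,0,0,0]

```text
clock: 20.18
tcp_pos: [0.5671, 0.1256, 0.0465]
orientation: [-0.0, 0.72, 0.694, -0.0]
wrist_force: [-3.6, 0.8, 6.3]
finger_gap: 0.0188
```

Call:
carry_out:
  steps:
    - [-1,0,0.0002,-0.0002,0,0,0]
    - [-1,0,0.0001,0,0,0,0]
    - [-1,0,0,0,0,0,0]
    - [-1,0,0,0,0,0,0]

```text
clock: 20.68
tcp_pos: [0.5671, 0.1256, 0.0465]
orientation: [-0.0, 0.72, 0.694, -0.0]
wrist_force: [-4.2, -0.5, 5.9]
finger_gap: 0.0192
```

Call:
carry_out:
  steps:
    - [-1,0,0.0003,0,0,0,0]
    - [-1,0,0.0002,0,0,0,0]
    - [-1,0,0,0,0,0,0]
    - [-1,0,0,0,0,0,0]

```text
clock: 21.18
tcp_pos: [0.5672, 0.1256, 0.0465]
orientation: [-0.001, 0.72, 0.694, -0.001]
wrist_force: [-4.6, 0.5, 7.2]
finger_gap: 0.0193
```

Call:
carry_out:
  steps:
    - [-1,0,0.0002,-0.0002,0,0,0]
    - [-1,0,0.0002,0,0,0,0]
    - [-1,0,0.0002,0,0,0,0]
    - [-1,0,0,0,0,0,0]
    - [-1,0,0,0,0,0,0]
    - [-1,0,0,0,0,0,0]

```text
clock: 21.92
tcp_pos: [0.5672, 0.1256, 0.0464]
orientation: [-0.001, 0.72, 0.694, -0.001]
wrist_force: [-6.9, -0.7, 6.8]
finger_gap: 0.0191
```

Contact: the TCP has stopped and the wrist reads about -7 N along x, against a baseline of -1. It stopped where the image put the tip. Now I'll release and go to the knob.

Call:
carry_out:
  steps:
    - [-0.6,0,0,0,0,0,0]
    - [-0.4,0,0,0,0,0,0]
    - [-0.1,0,0,0,0,0,0]
    - [0,0,0,0,0,0,0]
    - [0,0,0,0,0,0,0]
    - [0,0,-0.001,-0.02,0,0,0]
    - [0,0,0,-0.04,0,0,0]
    - [0,0,0,-0.05,0,0,0]
    - [0,0,0,-0.015,0,0,0]
    - [0,0,0,0,0,0,0]

```text
clock: 23.18
tcp_pos: [0.5687, 0.1256, 0.1726]
orientation: [0.001, 0.72, 0.694, 0.001]
wrist_force: [-0.1, -0.3, -1.5]
finger_gap: 0.0426
```

Run:
```python
from h import *
c=grab('scene','pics/s4.png'); im=cv2.imread('pics/s4.png')
cv2.imwrite('pics/s4c.png',cv2.resize(im[180:330,320:430],None,fx=4,fy=4,interpolation=2))
```

```text
(no output)
```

View pics/s4c.png

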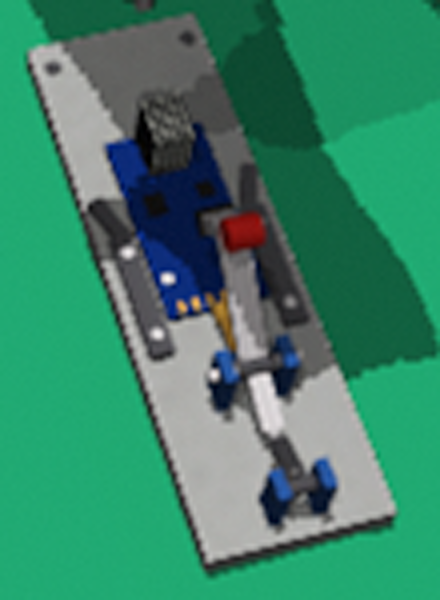

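The picture shows the board between the rails with its nose at the screw (crop (222,300)) and the clip still up. Now I'll go to the knob.

Call:
carry_out:
  steps:
    - [0,0,0.04,0,0,0,0]
    - [0,0,0.04,0,0,0,0]
    - [0,-0.0002,0.0111,0,0,0,0]
    - [0,0,0,0.03,0,0,0]
    - [0,0,0,0.03,0,0,0]
    - [0,0,0,0.0132,0,0,0]
    - [0,0,0,0,0,0,0]
    - [-0.4,0,0,0,0,0,0]
    - [-0.6,0,0,0,0,0,0]
    - [-1,0,0,0,0,0,0]
    - [-1,0,0,0,0,0,0]
    - [-1,0,0,0,0,0,0]
  grip_force: 35

```text
clock: 24.72
tcp_pos: [0.6598, 0.1221, 0.1001]
orientation: [0.001, 0.72, 0.694, 0.001]
wrist_force: [-0.4, 0.1, 6.1]
finger_gap: 0.0151
```

Call:
carry_out:
  steps:
    - [-1,0,-0.0025,0.002,0,0,0]
    - [-1,0,-0.0026,0.0022,0,0,0]
    - [-1,0,-0.0024,0.0023,0,0,0]
    - [-1,0,-0.0023,0.0024,0,0,0]
    - [-1,0,-0.0022,0.0025,0,0,0]
    - [-1,0,-0.0021,0.0026,0,0,0]
    - [-1,0,-0.0019,0.0027,0,0,0]
    - [-1,0,-0.0018,0.0028,0,0,0]
    - [-1,0,-0.0016,0.0029,0,0,0]
    - [-1,0,-0.0015,0.003,0,0,0]
    - [-1,0,-0.0013,0.0031,0,0,0]
    - [-1,0,-0.0012,0.0031,0,0,0]
    - [-1,0,0,0,0,0,0]

```text
clock: 26.35
tcp_pos: [0.6343, 0.1231, 0.0655]
orientation: [-0.001, 0.72, 0.694, -0.001]
wrist_force: [-3.9, 2.6, -1.7]
finger_gap: 0.0146
```

Call:
carry_out:
  steps:
    - [-1,0,-0.0002,0.0007,0,0,0]
    - [-1,0,-0.0002,0.0007,0,0,0]
    - [-1,0,0,0,0,0,0]
    - [-1,0,0,0,0,0,0]

```text
clock: 26.85
tcp_pos: [0.6341, 0.1231, 0.0648]
orientation: [-0.001, 0.72, 0.694, -0.001]
wrist_force: [-4.8, 2.4, -1.6]
finger_gap: 0.0155
```

Call:
carry_out:
  steps:
    - [-1,0,0,0.0007,0,0,0]
    - [-1,0,0,0.0007,0,0,0]
    - [-1,0,0,0,0,0,0]
    - [-1,0,0,0,0,0,0]

```text
clock: 27.35
tcp_pos: [0.6339, 0.1231, 0.0641]
orientation: [-0.001, 0.72, 0.694, -0.001]
wrist_force: [-7.4, 2.7, 2.9]
finger_gap: 0.0149
```

Call:
carry_out:
  steps:
    - [-1,0,-0.0008,0,0,0,0]
    - [-1,0,-0.0008,0,0,0,0]
    - [-1,0,0,0,0,0,0]
    - [-1,0,0,0,0,0,0]

```text
clock: 27.85
tcp_pos: [0.6339, 0.1231, 0.0642]
orientation: [0.0, 0.72, 0.694, 0.0]
wrist_force: [-2.0, 3.2, -0.9]
finger_gap: 0.015
```

Call:
carry_out:
  steps:
    - [-1,0,0,0.0008,0,0,0]
    - [-1,0,0,0,0,0,0]
    - [-0.75,0,0,0,0,0,0]
    - [-0.6,0,0,0,0,0,0]
    - [-0.4,0,0,0,0,0,0]
    - [-0.1,0,0,0,0,0,0]
    - [0,0,0,0,0,0,0]
    - [0,0,0,0,0,0,0]
    - [0,0,0,-0.02,0,0,0]
    - [0,0,0,-0.04,0,0,0]
    - [0,0,0,-0.05,0,0,0]
    - [0,0,-0.05,-0.02,0,0,0]
    - [0,0,-0.05,0,0,0,0]
    - [0,0,-0.05,0,0,0,0]
    - [0,0,0,0,0,0,0]

```text
clock: 29.72
tcp_pos: [0.4792, 0.1287, 0.193]
orientation: [-0.001, 0.72, 0.694, -0.001]
wrist_force: [1.1, -0.5, 0.4]
finger_gap: 0.0426
```

Run:
```python
from h import *
c=grab('scene','pics/s5.png'); im=cv2.imread('pics/s5.png')
cv2.imwrite('pics/s5c.png',np.hstack([cv2.resize(im[180:330,320:430],None,fx=4,fy=4,interpolation=2),cv2.resize(im[100:400,140:500],(360,600//2)).repeat(2,0)]))
```

```text
(no output)
```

View pics/s5c.png

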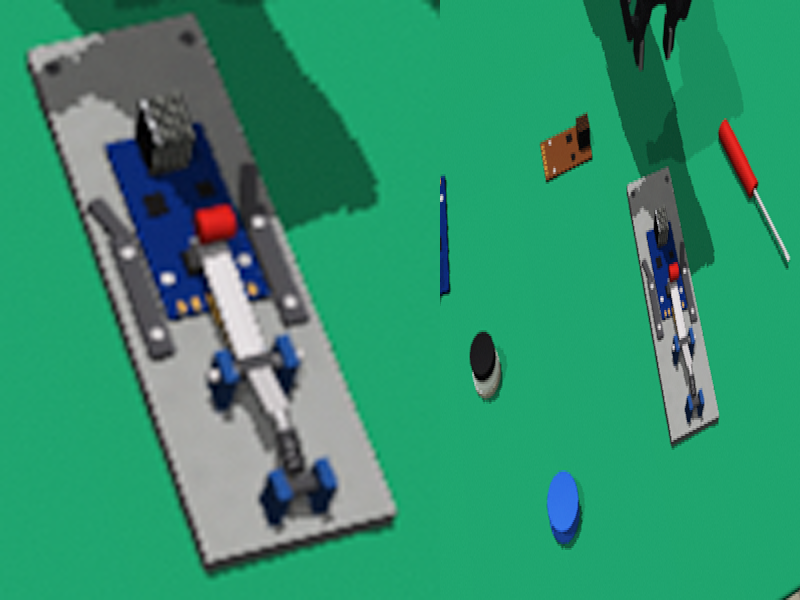

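The clip is down on the board. The board's corners are at the same pixels as before release, and the bystanders haven't moved. Handing in.

```bash
python3 -c "
from workcell import env
print(env.hand_in()); print(env.get_state()['clock'])"
```

```text
the job is handed in; nothing more can be done
None
the job is handed in; nothing more can be done
```

The job is handed in at about 30 s of the 72 s allowed; no verdict was reported.

**What I did**
- I lifted the clip by its knob until it stayed up.
- I took the small blue board by its heat sink, set it on the bed and slid it under the clip between the rails.
- I felt the stop screw at about fixture x = 27 mm. The arm stopped advancing there, and I pressed with about 5–6 N net, held about 0.4 s.
- I then guided the clip down in the jaws, let go and backed the arm off.

**Last checks**
- **Picture:** the clip is down on the board, and the board is in line between the rails with its nose corner at the same pixels as before the clip came down. The jar, spool and screwdriver look untouched.
- **Arm:** it is clear, and the wrist force reads near zero.
- **Not measured:** I had no direct reading of the clip's angle or its pressure on the board. Just before release the downward contact force was only slight, so I pressed 0.8 mm further before opening.
- **Disagreements:** camera heights came out about 5 mm lower than the text, so I used the text's heights. The picture put the screw tip at about 29 mm, roughly 2 mm from the felt position.

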